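# Sort the bench after sampling

### The arm

A 7-joint arm with a two-finger parallel gripper is mounted at the origin on the work surface. World frame = base frame: x ahead of the robot, y to its left, z up, the work surface at z = 0. Lengths are in mm, angles in rad, forces in N, time in s.
With the tool pointing down it reaches from about 400 to 900 mm from the base axis. Payload 5.5 kg.
Tool frame: the origin (TCP) lies midway between the tips of the shut fingers; the grasp point (between the pads) lies 19 mm behind it; z points along the fingers, y is the direction in which the jaws open and shut (so a half turn about z gives the same grasp; the last joint's range is limited). The gripper opens to 92 mm and grips with 3 to 60 N. Pads are 19 mm wide; open, the fingers measure 130 mm over their backs; the gripper's body (75 mm by 190 mm) begins 47 mm behind the grasp point.
Start: joints at [-1.046, 0.501, -0.427, 1.55, 0.221, 1.138, -0.21], TCP at [168.194, 627.862, 226.729] pointing down, gripper open.
Joint ranges: [-2.88, 2.88], [-0.31, 2.03], [-1.54, 1.56], [0.2, 2.42], [-1.41, 4.55], [0.19, 2.02], [-2.57, 2.57]. Speed limits (rad/s): [2.57, 2.57, 3.14, 3.14, 3.14, 3.14, 3.14].

### API

Orientations are given as a unit quaternion [x, y, z, w].
In Python, from bench import bot gives the robot as it stands.
- The arm moves only by the tool carry_out, never from a script. Its argument "plan" is one flat list of numbers, 5 for each row, row after row: the closure in counts, from 0 (fully open) to 255 (shut), then the shift along the tool's x, y, z in cm, then the turn about the tool's z in degrees. In form: [gripper, dx, dy, dz, yaw, gripper, dx, dy, dz, yaw, ...]. A call has 1 to 8 rows; each row shifts and turns the commanded pose from where the row before left it, along the tool's axes as they then stand; what a row does not reach is not made up. A row lasts 1/8 s, in which the tool goes at most 62.5 mm and 10.7 degrees, less where a joint would pass 70% of its speed; a pose out of reach is approached as far as the arm can. A call with a gripper value outside its range is refused whole. The fingers move at their own pace and stop on an object; the grip force is fixed at half the most. Time passes only in rows, so rows that do not move let the fingers close. It gives the time, the measured TCP pose, the force and the opening at its end, in the units of the state.
- bot.sense(): the state, without advancing time (a new reading comes with each control period).
- bot.camera(name): name is "side" or "top" or "wrist"; returns (picture, depth): 400x640x3 uint8, blue, green, red; 400x640 float32, mm along the optical axis (not along the pixel's ray), 0 where there is no reading.
- bot.camera_model(name): a dict with "K" (3x3 intrinsics, pixels), "R" (3x3) and "t" (3): a world point X has camera coordinates R X + t. Camera axes: x right, y down, z forward; pixel columns grow to the right and rows downward; lengths in mm; the calibration is good to about 2 mm. A picture is of the moment at which its call begins: read the wrist's pose just before it. camera_model takes no time and is no camera call; for the wrist camera it gives the pose at the moment of the call.
- bot.close_job(): hands the job in, once; it reports no verdict.
The state is a dict: "t": time; "qpos": joint angles; "dq": joint speeds; "effort": joint torques, N m; "position": TCP position; "ee_rot": TCP orientation; "ft_force": force on the tool from outside, world axes, zero at the start; "torque": the same for the moment, N m; "grip_width": finger opening in mm.
Only numpy, scipy, OpenCV 4.12 (cv2) and the standard library are available. Lean on these libraries where they do the work, as an engineer would, in place of code of your own. Each camera call takes 0.05 s, during which the arm holds its last target. There are 200 camera calls.

### The job

Sort the things on the lab bench into their trays: the two blue-lidded jars upright in the blue tray and the two yellow-capped vials upright in the yellow tray, one to a bay, and the marker pen lying flat along the white pen tray. Set the jars and vials down gently without dropping them or tipping them over, and leave the red tip box and the beaker where they stand.

Things in the scene. Friction and masses are not known exactly. Their poses are not given: they have to be found in the camera images.
- jar_a: loose sample jar, upright: white cylinder 44 mm in diameter with a blue lid of the same diameter, 50 mm tall over all, 60 to 130 g; origin at the centre of its underside, z up. One of two alike
- jar_b: loose sample jar, upright: white cylinder 44 mm in diameter with a blue lid of the same diameter, 50 mm tall over all, 60 to 130 g; origin at the centre of its underside, z up. One of two alike
- vial_a: loose sample vial, upright: amber cylinder 30 mm in diameter with a yellow cap of the same diameter, 75 mm tall over all, 35 to 70 g; origin at the centre of its underside, z up. One of two alike
- vial_b: loose sample vial, upright: amber cylinder 30 mm in diameter with a yellow cap of the same diameter, 75 mm tall over all, 35 to 70 g; origin at the centre of its underside, z up. One of two alike
- marker: loose marker pen lying flat on the bench: square barrel 15 x 15 mm and 140 mm long, white with a grey band and a black cap (the cap end is +y), 14 to 28 g; origin at the middle of its length on its underside; its length lies along its y axis, z up
- blue_tray: blue open tray, fixed to the bench, 76 x 148 mm outside (x by y), 16 mm high; walls and floor 4 mm thick, so its inner floor is 4 mm above its origin. A cross wall splits it into two bays 68 mm square inside, their centres at y = +36 and -36 mm (x = 0), one for each jar. Origin at the centre of its underside; its long side lies along its y axis
- yellow_tray: yellow open tray, fixed to the bench, 64 x 124 mm outside (x by y), 16 mm high; walls and floor 4 mm thick, so its inner floor is 4 mm above its origin. A cross wall splits it into two bays 56 mm square inside, their centres at y = +30 and -30 mm (x = 0), one for each vial. Origin at the centre of its underside; its long side lies along its y axis
- pen_tray: white open tray, fixed to the bench, 72 x 173 mm outside (x by y), 14 mm high; walls and floor 4 mm thick, so its inner floor is 4 mm above its origin. One undivided space 64 x 165 mm inside, for the marker pen, either way round. Origin at the centre of its underside; its long side lies along its y axis
- tip_box: bystander, to be left alone: loose red pipette-tip box 80 x 122 mm (x by y), 50 mm high, with orange tips standing to 62 mm; origin at the centre of its underside
- beaker: bystander, to be left alone: loose glass beaker 70 mm in diameter, 90 mm high; origin at the centre of its underside
Things that resemble listed ones, but are neither listed nor needed, are in the scene too. What is shaped like the jar_b but black or pink is not meant.

How it is judged (in metres and radians):
At the end, for the whole second after the job is handed in: Each jar in a blue bay, each vial in a yellow bay: within 15 mm of its centre along x and y, 5 mm of the floor, tilt under 0.1 rad. Marker inside the pen tray: within 28 mm (x), 25 mm (y), 0.45 rad, level to 0.05 rad. All under 0.02 m/s; tip box and beaker within 20 mm of their starts (((x of jar_a in the frame of blue_tray between -0.015 and 0.015 m and y of jar_a in the frame of blue_tray between 0.021 and 0.051 m) or (x of jar_a in the frame of blue_tray between -0.015 and 0.015 m and y of jar_a in the frame of blue_tray between -0.051 and -0.021 m)) and z of jar_a in the frame of blue_tray between -0.001 and 0.009 m and angle between each of jar_a, jar_b, vial_a, vial_b's own z axis and vertical below 0.1 rad and linear speed of each of jar_a, jar_b, vial_a, vial_b, marker below 0.02 m/s and ((x of jar_b in the frame of blue_tray between -0.015 and 0.015 m and y of jar_b in the frame of blue_tray between 0.021 and 0.051 m) or (x of jar_b in the frame of blue_tray between -0.015 and 0.015 m and y of jar_b in the frame of blue_tray between -0.051 and -0.021 m)) and z of jar_b in the frame of blue_tray between -0.001 and 0.009 m and ((x of vial_a in the frame of yellow_tray between -0.015 and 0.015 m and y of vial_a in the frame of yellow_tray between 0.015 and 0.045 m) or (x of vial_a in the frame of yellow_tray between -0.015 and 0.015 m and y of vial_a in the frame of yellow_tray between -0.045 and -0.015 m)) and z of vial_a in the frame of yellow_tray between -0.001 and 0.009 m and ((x of vial_b in the frame of yellow_tray between -0.015 and 0.015 m and y of vial_b in the frame of yellow_tray between 0.015 and 0.045 m) or (x of vial_b in the frame of yellow_tray between -0.015 and 0.015 m and y of vial_b in the frame of yellow_tray between -0.045 and -0.015 m)) and z of vial_b in the frame of yellow_tray between -0.001 and 0.009 m and x of marker in the frame of pen_tray between -0.028 and 0.028 m and y of marker in the frame of pen_tray between -0.025 and 0.025 m and z of marker in the frame of pen_tray between -0.002 and 0.024 m and angle between the y axis of marker and the y axis of pen_tray, either way round below 0.45 rad and angle between the y axis of marker and the z axis of pen_tray, either way round above 1.52 rad and distance of each of tip_box, beaker from where it was at the start of the episode below 0.02 m); the robot touches nothing.
It fails at once if the tip box is shifted by more than 20 mm (distance of tip_box from where it was at the start of the episode above 0.02 m).
It fails at once if the beaker is shifted by more than 20 mm (distance of beaker from where it was at the start of the episode above 0.02 m).
It fails at once if a jar or vial is tipped over (more than 45 degrees) (angle between any of jar_a, jar_b, vial_a, vial_b's own z axis and vertical above 0.8 rad).
It fails at once if a jar or vial is dropped (moves free of the fingers at over 0.7 m/s, a fall of 25 mm) ((linear speed of jar_a above 0.7 m/s and contact force between the fingers and jar_a below 0.05 N) or (linear speed of jar_b above 0.7 m/s and contact force between the fingers and jar_b below 0.05 N) or (linear speed of vial_a above 0.7 m/s and contact force between the fingers and vial_a below 0.05 N) or (linear speed of vial_b above 0.7 m/s and contact force between the fingers and vial_b below 0.05 N)).
It also fails if it takes over 109 s, if anything falls off the work surface, if the arm or the gripper's body presses on something with over 40 N, if the wrist force passes 120 N, or if a joint passes its speed limit or range.

## Working session

There is one attempt and no reset: what is moved stays moved. The work goes in short steps, Python scripts to look and compute and a tool call to move; the robot and the scene stay as the last step left them, time stands still between calls to the robot, and variables do not carry over. Pictures are saved under pics/ and viewed, about 12 in all and at most 16, crops included, and the job is handed in when it is done.

Besides the shell and the picture viewer there is one more tool, called as name(argument=value, ...), one argument or row to a line, values as JSON. carry_out: Moves the arm, as the interface text tells. Its arguments: {"type":"object","properties":{"plan":{"type":"array"}},"required":["plan"]}

```bash
ls; mkdir -p pics; python3 - <<'E'
from bench import bot
import cv2
s=bot.sense()
print(s['t'],s['position'],s['ee_rot'],s['grip_width'])
for n in("top","side"):
    p,d=bot.camera(n); cv2.imwrite(f'pics/{n}0.png',p)
    import numpy as np; np.save(f'pics/{n}0.npy',d)
    print(n,bot.camera_model(n))
E
```

```text
pics
0.0 [168.08642    627.16993654 225.67663689] [ 1.30492417e-01  9.91448828e-01 -9.61425674e-04 -1.64704430e-04] 91.83459063830333
top {'K': array([[365.06799932,   0.        , 314.64760488],
       [  0.        , 365.06799932, 196.44586985],
       [  0.        ,   0.        ,   1.        ]]), 'R': array([[ 0.10383196, -0.99458957,  0.00324345],
       [-0.97473366, -0.10240643, -0.19851253],
       [ 0.19777064,  0.01745044, -0.98009298]]), 't': array([-43.82139988, 568.6268767 , 818.50330497])}
side {'K': array([[366.56957517,   0.        , 316.54979956],
       [  0.        , 366.56957517, 201.31179889],
       [  0.        ,   0.        ,   1.        ]]), 'R': array([[ 0.81781793, -0.57504405, -0.02231974],
       [-0.32150797, -0.42438797, -0.84647946],
       [ 0.47729075,  0.69944206, -0.53195334]]), 't': array([-473.49009824,  206.66146869,  796.06610768])}
```

View pics/top0.png

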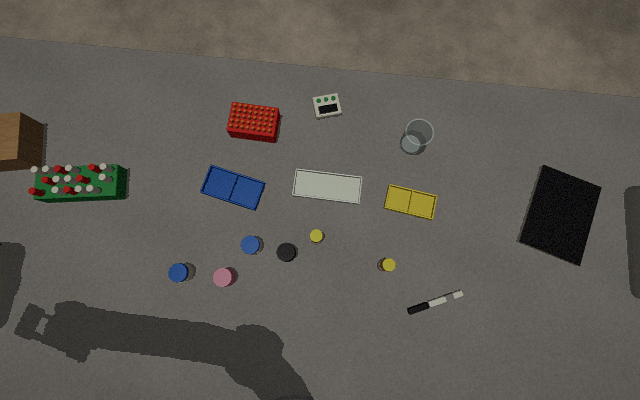

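View pics/side0.png

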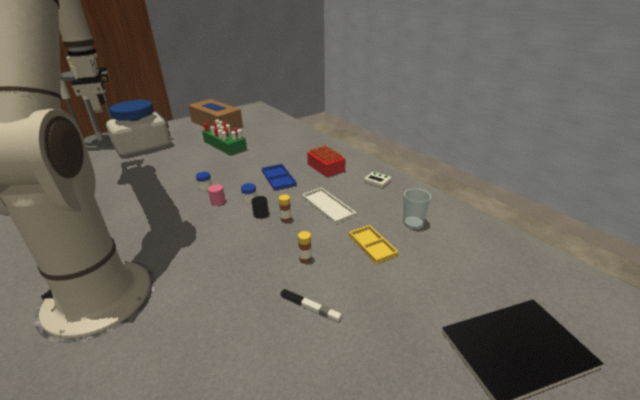

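The top view shows jars at (250,245) and (179,272), vials at (316,236) and (388,265), and the marker from (408,311) to (463,294). The blue tray is at (233,187), the pen tray at (327,186) and the yellow tray at (410,202). The tip box is at (253,121) and the beaker at (418,135). The pink (223,277) and black (287,252) decoys are to be avoided. The side view agrees.

```bash
cat > h.py <<'E'
import cv2, numpy as np
from bench import bot
def ray(m,px,z):
    K,R,t=(np.array(m[k]) for k in('K','R','t'))
    d=R.T@np.linalg.solve(K,[px[0],px[1],1]); c=-R.T@t
    return c+d*(z-c[2])/d[2]
def blobs(mask,amin):
    cs,_=cv2.findContours(mask.astype(np.uint8),cv2.RETR_EXTERNAL,cv2.CHAIN_APPROX_NONE)
    return [c for c in cs if cv2.contourArea(c)>amin]
def fit(m,c,z):
    """rectangle of a contour cast on plane z: centre, sizes (long,short), yaw of long side in deg"""
    P=np.array([ray(m,p[0],z)[:2] for p in c],np.float32)
    (ctr,(a,b),ang)=cv2.minAreaRect(P)
    if a<b: a,b,ang=b,a,ang+90
    return np.round(ctr,1),round(a),round(b),round((ang+90)%180-90,1)
E
python3 - <<'E'
from h import *
m=bot.camera_model('top'); im=cv2.imread('pics/top0.png'); d=np.load('pics/top0.npy')
hsv=cv2.cvtColor(im,cv2.COLOR_BGR2HSV)
H,S,V=[hsv[...,i].astype(int) for i in range(3)]
def show(n,mask,z,a=60):
    for c in blobs(mask,a):
        M=cv2.moments(c);u=(M['m10']/M['m00'],M['m01']/M['m00']); print(n,np.round(u),fit(m,c,z(u) if callable(z) else z), 'cent',np.round(ray(m,u,z(u) if callable(z) else z)[:2],1))
show('blue',(H>100)&(H<130)&(S>110)&(V>50),lambda u:16 if u[1]<215 else 50)
show('yel',(H>20)&(H<35)&(S>110)&(V>50),lambda u:16 if u[1]<225 else 75)
show('white',(S<45)&(V>130),14,30)
show('red',((H<8)|(H>172))&(S>150)&(V>60),50,200)
show('black',(V<35)&(np.arange(400)[:,None]<320)&(np.arange(640)[None]>260),15,40)
E
```

```text
blue [177. 272.] (array([360.7, 313.4]), 44, 41, -84.0) cent [360.1 313.4]
blue [250. 244.] (array([440.9, 155.3]), 43, 40, -84.0) cent [440.9 155.3]
blue [232. 187.] (array([581.4, 226. ]), 150, 76, 77.7) cent [581.1 226.2]
yel [388. 264.] (array([ 428.1, -166.7]), 30, 29, 50.2) cent [ 427.9 -166.5]
yel [316. 235.] (array([476.9,   2.8]), 28, 28, -84.0) cent [476.4   3.2]
yel [410. 202.] (array([ 590.4, -223. ]), 126, 67, 81.6) cent [ 590.1 -223.4]
white [437. 301.] (array([ 355.8, -300.3]), 43, 13, -66.6) cent [ 355.6 -300.5]
white [458. 294.] (array([ 377.5, -348.6]), 22, 13, -66.6) cent [ 377.2 -348.3]
white [327. 185.] (array([610.8, -11.4]), 172, 71, 88.7) cent [610.3 -11.5]
white [326. 105.] (array([829.3,  10.9]), 68, 58, -73.3) cent [829.   10.9]
red [253. 122.] (array([746.3, 190.3]), 128, 94, 88.2) cent [745.8 190.9]
black [418. 308.] (array([ 337.1, -254.9]), 52, 16, -66.6) cent [ 336.8 -255.1]
black [560. 215.] (array([ 599.4, -598.8]), 214, 154, -17.1) cent [ 596.4 -598.5]
black [328. 108.] (array([819.7,   6.6]), 47, 20, -73.9) cent [819.5   6.3]
```

carry_out(
  plan=[0, 0, 0, 0, 10.5, 0, 0, 0, 0, 10.5, 0, 0, 0, 0, 10.5, 0, 0, 0, 0, 10.5, 0, 0, 0, 0, 10.5, 0, 0, 0, 0, 10.5, 0, 0, 0, 0, 10.5, 0, 0, 0, 0, 10.5],
)

```text
t: 1.1
position: [168.1, 627.4, 226.1]
ee_rot: [0.762, 0.647, -0.0, 0.0]
ft_force: [0.5, 0.2, 0.6]
grip_width: 91.9
```

```bash
cat >> h.py <<'E'
from scipy.spatial.transform import Rotation as Ro
def go(x,y,z=None,yaw=None):
    "shift in cm along the present tool axes, and yaw in deg, to a world TCP; yaw = angle of jaw axis"
    s=bot.sense(); p=np.array(s['position']); r=Ro.from_quat(s['ee_rot']); m=r.as_matrix()
    th=np.degrees(np.arctan2(m[1,1],m[0,1]))
    d=m.T@(np.array([x,y,p[2] if z is None else z])-p)/10
    dy=None if yaw is None else round(-((yaw-th+90)%180-90),1)
    print('t',round(s['t'],2),'p',np.round(p,1),'yaw',round(th,1),'grip',round(s['grip_width'],1),'F',np.round(s['ft_force'],1),'j7',round(s['qpos'][6],2))
    print('  to',(x,y,z),'shift cm',np.round(d,2),'turn',dy)
def wrist(name):
    m=bot.camera_model('wrist'); p,d=bot.camera('wrist'); cv2.imwrite(f'pics/{name}.png',p); return m,p,d
E
python3 -c "
from h import *
go(361,313,150,-12.3)"
```

```text
t 1.1 p [168.1 627.4 226.1] yaw -9.3 grip 91.9 F [0.5 0.2 0.6] j7 -1.56
  to (361, 313, 150) shift cm [-27.89  24.14   7.64] turn 3.0
```

carry_out(
  plan=[0, -4, 3.45, 1.1, 0, 0, -4, 3.45, 1.1, 0, 0, -4, 3.45, 1.1, 0, 0, -4, 3.45, 1.1, 0, 0, -4, 3.45, 1.1, 0, 0, -4, 3.45, 1.1, 0, 0, -3.9, 3.45, 1.0, 0, 0, 0, 0, 0, 3],
)

```text
t: 2.1
position: [365.0, 309.3, 149.6]
ee_rot: [0.78, 0.626, -0.001, 0.001]
ft_force: [-0.2, 0.9, 0.1]
grip_width: 91.9
```

```bash
cat >> h.py <<'E'
def lids(m,im,kind,z,a=150):
    hsv=cv2.cvtColor(im,cv2.COLOR_BGR2HSV);H,S,V=[hsv[...,i].astype(int) for i in range(3)]
    k={'blue':(H>100)&(H<130)&(S>110)&(V>40),'yel':(H>20)&(H<35)&(S>110)&(V>50)}[kind]
    for c in blobs(k,a):
        (u,v),r=cv2.minEnclosingCircle(c); print(kind,round(u),round(v),'r',round(r),fit(m,c,z))
E
python3 -c "
from h import *
go(361,313,20,-12.3)
m,p,d=wrist('w1'); lids(m,p,'blue',50)"
```

```text
t 2.1 p [365.  309.3 149.6] yaw -12.5 grip 91.9 F [-0.2  0.9  0.1] j7 -0.98
  to (361, 313, 20) shift cm [ 0.33 -0.47 12.96] turn -0.2
blue 426 326 r 17 (array([431.7, 168.6]), 33, 25, -66.5)
blue 311 191 r 27 (array([361. , 316.9]), 43, 42, 77.5)
blue 567 193 r 76 (array([559.4, 269.1]), 88, 74, 77.5)
```

View pics/w1.png

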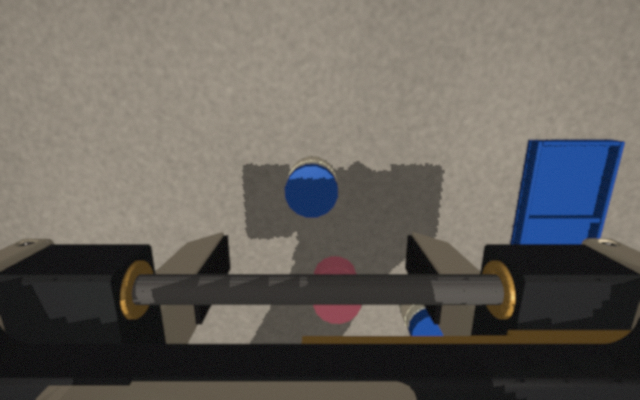

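The wrist view shows the first jar's lid at (311,191) between the open jaws. The pink decoy (335,290) is clear of both fingers. Jar position from the two views: (361,313) and (361,317).

carry_out(
  plan=[0, 0.5, -0.5, 3, 0, 0, 0, 0, 4, 0, 0, 0, 0, 4, 0, 0, 0, 0, 1.9, 0, 0, 0, 0, 0, 0, 255, 0, 0, 0, 0, 255, 0, 0, 0, 0, 255, 0, 0, 0, 0],
)

```text
t: 3.15
position: [359.8, 321.0, 22.6]
ee_rot: [0.777, 0.629, 0.001, -0.0]
ft_force: [1.3, -0.0, 0.2]
grip_width: 66.2
```

carry_out(
  plan=[255, 0, 0, 0, 0, 255, 0, 0, 0, 0, 255, 0, 0, 0, 0, 255, 0, 0, -0.5, 0, 255, 0, 0, -3, 0, 255, 0, 0, -3, 0, 255, 0, 0, -2.5, 0, 255, 0, 0, 0, 0],
)

```text
t: 4.15
position: [360.2, 321.6, 113.5]
ee_rot: [0.777, 0.629, 0.002, -0.0]
ft_force: [0.3, 1.0, -0.6]
grip_width: 43.4
```

```bash
python3 -c "
from h import *
go(588.9,261.2,110,-12.3)"
```

```text
t 4.15 p [360.2 321.6 113.5] yaw -12.0 grip 43.4 F [ 0.3  1.  -0.6] j7 -0.99
  to (588.9, 261.2, 110) shift cm [-1.15 23.62  0.39] turn 0.3
```

carry_out(
  plan=[255, -0.1, 3, 0, 0, 255, -0.1, 5, 0, 0, 255, -0.1, 5, 0, 0, 255, -0.2, 5, 0, 0, 255, -0.1, 3.6, 0, 0, 255, 0, 2, 0, 0, 255, 0, 0, 0, 0, 255, 0, 0, 0, 0],
)

```text
t: 5.15
position: [586.9, 265.9, 110.4]
ee_rot: [0.777, 0.63, -0.001, -0.001]
ft_force: [-0.9, -0.0, -0.8]
grip_width: 43.5
```

```bash
python3 -c "
from h import *
go(588.9,261.2,24,-12.3)
m=bot.camera_model('top');p,d=bot.camera('top');cv2.imwrite('pics/t1.png',p); lids(m,p,'blue',50+93)
m,p,d=wrist('w2'); lids(m,p,'blue',143); lids(m,p,'blue',16)
a=cv2.imread('pics/t1.png'); cv2.imwrite('pics/c1.png',np.hstack([cv2.resize(a[130:290,150:310],(400,400)),cv2.resize(p,(400,250))[:250] if 0 else cv2.copyMakeBorder(cv2.resize(p,(400,250)),0,150,0,0,0)]))
"
```

```text
t 5.15 p [586.9 265.9 110.4] yaw -11.9 grip 43.5 F [-0.9 -0.  -0.8] j7 -0.65
  to (588.9, 261.2, 24) shift cm [-0.41  0.32  8.63] turn 0.4
blue 250 245 r 9 (array([436.2, 138.6]), 38, 35, -84.0)
blue 233 187 r 32 (array([554.9, 193.6]), 128, 67, 77.3)
blue 320 312 r 45 (array([584.3, 251.1]), 39, 13, -11.9)
blue 317 271 r 47 (array([589.5, 280.8]), 39, 18, -11.9)
blue 324 198 r 63 (array([596.5, 302. ]), 40, 37, 77.6)
blue 320 312 r 45 (array([566. , 160.1]), 78, 26, -11.9)
blue 317 271 r 47 (array([576.5, 220.1]), 79, 36, -11.9)
blue 324 198 r 63 (array([590.7, 262.7]), 80, 75, 77.6)
```

View pics/c1.png

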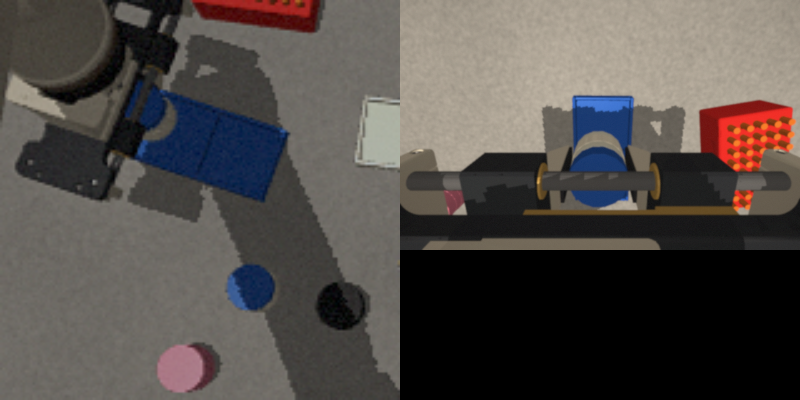

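carry_out(
  plan=[255, 0, 0.3, 3, 0, 255, 0, 0, 3, 0, 255, 0, 0, 1.5, 0, 255, 0, 0, 0.5, 0, 255, 0, 0, 0.2, 0, 255, 0, 0, 0.1, 0, 255, 0, 0, 0, 0, 255, 0, 0, 0, 0],
)

```text
t: 6.25
position: [592.1, 265.0, 29.2]
ee_rot: [0.777, 0.629, 0.0, 0.0]
ft_force: [-0.3, -0.2, -0.7]
grip_width: 43.5
```

carry_out(
  plan=[255, 0, -0.2, 0.15, 0, 255, 0, 0, 0.1, 0, 255, 0, 0, 0, 0],
)

```text
t: 6.62
position: [589.7, 265.4, 26.1]
ee_rot: [0.777, 0.629, -0.0, -0.0]
ft_force: [-0.7, -0.1, -0.9]
grip_width: 43.3
```

carry_out(
  plan=[180, 0, 0, 0, 0, 120, 0, 0, 0, 0, 60, 0, 0, 0, 0, 0, 0, 0, 0, 0, 0, 0, 0, -1, 0, 0, 0, 0, -4, 0, 0, 0, 0, -4.5, 0, 0, 0, 0, 0, 0],
)

```text
t: 7.62
position: [593.3, 266.9, 126.7]
ee_rot: [0.777, 0.629, 0.005, 0.001]
ft_force: [0.3, 0.3, 0.2]
grip_width: 91.6
```

```bash
python3 -c "
from h import *
go(440,155,120,-12.3)
m,p,d=wrist('w3'); lids(m,p,'blue',54); lids(m,p,'blue',16)"
```

```text
t 7.62 p [593.3 266.9 126.7] yaw -12.0 grip 91.6 F [0.3 0.3 0.2] j7 -0.65
  to (440, 155, 120) shift cm [-14.14 -12.67   0.5 ] turn 0.3
blue 314 308 r 40 (array([574. , 186.5]), 63, 6, -12.3)
blue 315 213 r 73 (array([590.4, 261.8]), 93, 64, 77.7)
blue 314 308 r 40 (array([568.5, 161.1]), 74, 7, -12.3)
blue 315 213 r 73 (array([587.6, 248.8]), 108, 75, 77.7)
```

View pics/w3.png

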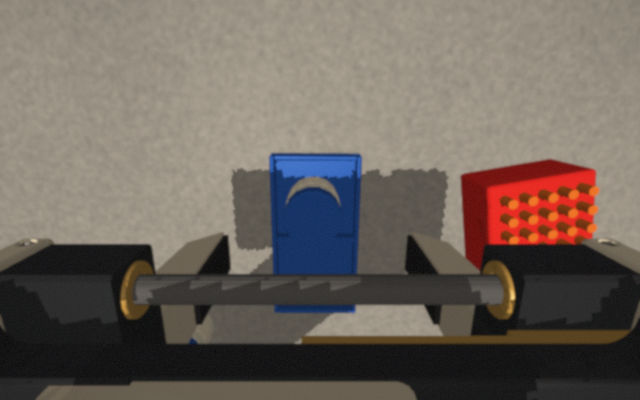

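The jar stands in the upper bay: its white arc is centred at column 313, and the tray walls are at 270 and 360. Next, jar B.

carry_out(
  plan=[0, -2.8, -2.5, 0, 0, 0, -2.8, -2.5, 0, 0, 0, -2.8, -2.5, 0, 0, 0, -2.8, -2.5, 0, 0, 0, -2.8, -2.6, 0, 0, 0, 0, 0, 0, 0, 0, 0, 0, 0, 0],
)

```text
t: 8.55
position: [437.8, 154.8, 121.1]
ee_rot: [0.777, 0.629, 0.0, -0.0]
ft_force: [-0.2, -0.2, 0.5]
grip_width: 91.9
```

```bash
python3 -c "
from h import *
go(440,155,23,-12.3)
m,p,d=wrist('w4'); lids(m,p,'blue',50)"
```

```text
t 8.55 p [437.8 154.8 121.1] yaw -12.0 grip 91.9 F [-0.2 -0.2  0.5] j7 -0.58
  to (440, 155, 23) shift cm [0.06 0.21 9.81] turn 0.3
blue 323 203 r 30 (array([442. , 158.8]), 44, 41, 78.0)
blue 492 80 r 105 (array([563.7, 215.1]), 100, 75, 77.8)
```

carry_out(
  plan=[0, 0.3, 0.3, 3, 0, 0, 0, 0, 4, 0, 0, 0, 0, 2.8, 0, 0, 0, 0, 0, 0, 255, 0, 0, 0, 0, 255, 0, 0, 0, 0, 255, 0, 0, 0, 0, 255, 0, 0, 0, 0],
)

```text
t: 9.6
position: [441.5, 157.1, 23.9]
ee_rot: [0.777, 0.629, 0.001, 0.0]
ft_force: [0.4, -0.1, 0.3]
grip_width: 56.4
```

carry_out(
  plan=[255, 0, 0, 0, 0, 255, 0, 0, 0, 0, 255, 0, 0, 0, 0, 255, 0, 0, -0.5, 0, 255, 0, 0, -3, 0, 255, 0, 0, -3, 0, 255, 0, 0, -2.5, 0, 255, 0, 0, 0, 0],
)

```text
t: 10.6
position: [442.2, 157.4, 114.8]
ee_rot: [0.777, 0.629, 0.002, 0.0]
ft_force: [0.4, -0.5, -1.0]
grip_width: 43.7
```

```bash
python3 -c "
from h import *
go(574,191,27,-12.3)"
```

```text
t 10.6 p [442.2 157.4 114.8] yaw -12.0 grip 43.7 F [ 0.4 -0.5 -1. ] j7 -0.58
  to (574, 191, 27) shift cm [ 6.   12.16  8.83] turn 0.3
```

carry_out(
  plan=[255, 1.5, 3, 0, 0, 255, 2, 4, 0, 0, 255, 2, 4, 0, 0, 255, 0.5, 1.15, 0, 0, 255, 0, 0, 0, 0, 255, 0, 0, 0, 0],
)

```text
t: 11.35
position: [570.3, 189.7, 112.2]
ee_rot: [0.777, 0.629, -0.001, -0.001]
ft_force: [-0.7, 0.4, -0.9]
grip_width: 43.6
```

carry_out(
  plan=[255, 0, 0, 3, 0, 255, 0, 0, 3, 0, 255, 0, 0, 1.5, 0, 255, 0, 0, 0.6, 0, 255, 0, 0, 0.2, 0, 255, 0, 0, 0.1, 0, 255, 0, 0, 0, 0, 255, 0, 0, 0, 0],
)

```text
t: 12.35
position: [572.7, 190.5, 29.7]
ee_rot: [0.777, 0.629, 0.0, 0.0]
ft_force: [0.6, -0.2, -1.1]
grip_width: 43.7
```

carry_out(
  plan=[255, 0, 0.1, 0.2, 0, 255, 0, 0, 0, 0, 180, 0, 0, 0, 0, 120, 0, 0, 0, 0, 60, 0, 0, 0, 0, 0, 0, 0, 0, 0, 0, 0, 0, -1, 0, 0, 0, 0, -4, 0],
)

```text
t: 13.35
position: [571.2, 189.3, 75.9]
ee_rot: [0.777, 0.629, -0.003, -0.001]
ft_force: [0.9, 0.4, 0.3]
grip_width: 84.0
```

```bash
python3 -c "
from h import *
go(477,3,140,-8.4)"
```

```text
t 13.35 p [571.2 189.3  75.9] yaw -12.0 grip 84.0 F [0.9 0.4 0.3] j7 -0.53
  to (477, 3, 140) shift cm [-20.2   -5.37  -6.33] turn -3.6
```

carry_out(
  plan=[0, 0, 0, -6, 0, 0, -3, 0, -1, 0, 0, -4.5, -1, 0, 0, 0, -4.5, -1.5, 0, 0, 0, -4.5, -1.5, 0, 0, 0, -3.7, -1.4, 0, 0, 0, 0, 0, 0, -3.6, 0, 0, 0, 0, 0],
)

```text
t: 14.35
position: [478.8, 3.4, 148.0]
ee_rot: [0.757, 0.653, 0.001, 0.0]
ft_force: [0.7, 0.4, -0.3]
grip_width: 91.4
```

```bash
python3 -c "
from h import *
go(477,3,27,-8.4)
m=bot.camera_model('top');p,d=bot.camera('top');cv2.imwrite('pics/t2.png',p); lids(m,p,'blue',54,60);lids(m,p,'blue',16,60)
m,p,d=wrist('w5'); lids(m,p,'yel',75)"
```

```text
t 14.35 p [478.8   3.4 148. ] yaw -8.5 grip 91.4 F [ 0.7  0.4 -0.3] j7 -0.17
  to (477, 3, 27) shift cm [-0.08 -0.19 12.1 ] turn -0.1
blue 232 187 r 32 (array([573.5, 216.4]), 144, 73, 77.7)
blue 232 187 r 32 (array([581.3, 226. ]), 150, 76, 77.7)
yel 434 328 r 13 (array([ 557.8, -109.9]), 18, 17, -8.6)
yel 315 207 r 22 (array([477.2,   5.7]), 32, 29, 81.5)
```

View pics/t2.png

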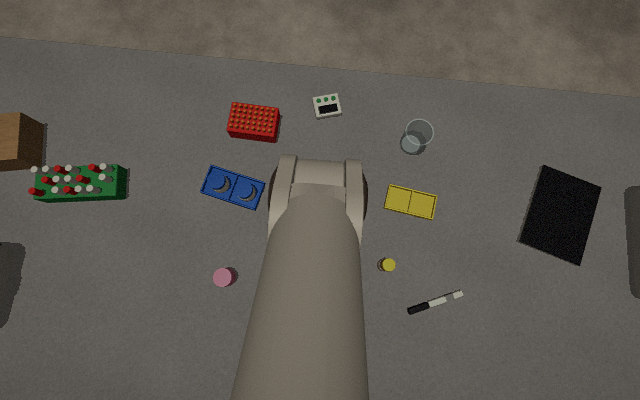

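Both jars stand centred in the blue bays, at (218,183) and (247,190), and the tip box and beaker have not moved. The first vial reads (477,5.7) from the wrist and (477,2.8) from the top, so I'll pick it up.

carry_out(
  plan=[0, 0.1, -0.2, 3, 0, 0, 0, 0, 4, 0, 0, 0, 0, 4, 0, 0, 0, 0, 1.1, 0, 0, 0, 0, 0, 0, 255, 0, 0, 0, 0, 255, 0, 0, 0, 0, 255, 0, 0, 0, 0],
)

```text
t: 15.45
position: [477.4, 5.1, 27.1]
ee_rot: [0.757, 0.653, 0.001, 0.001]
ft_force: [0.5, 0.6, -1.0]
grip_width: 66.4
```

carry_out(
  plan=[255, 0, 0, 0, 0, 255, 0, 0, 0, 0, 255, 0, 0, 0, 0, 255, 0, 0, 0, 0, 255, 0, 0, -0.5, 0, 255, 0, 0, -3, 0, 255, 0, 0, -3, 0, 255, 0, 0, -2.5, 0],
)

```text
t: 16.45
position: [476.7, 5.0, 117.5]
ee_rot: [0.757, 0.653, 0.0, 0.0]
ft_force: [-0.2, 0.5, -0.5]
grip_width: 29.7
```

```bash
python3 -c "
from h import *
go(594.4,-193.3,118,-8.4)"
```

```text
t 16.45 p [476.7   5.  117.5] yaw -8.4 grip 29.7 F [-0.2  0.5 -0.5] j7 -0.16
  to (594.4, -193.3, 118) shift cm [-17.9   14.54  -0.05] turn -0.0
```

carry_out(
  plan=[255, -2, 1.6, 0, 0, 255, -3.5, 2.9, 0, 0, 255, -4, 3.2, 0, 0, 255, -4, 3.2, 0, 0, 255, -3, 2.5, 0, 0, 255, -1.4, 1.1, 0, 0, 255, 0, 0, 0, 0, 255, 0, 0, 0, 0],
)

```text
t: 17.45
position: [593.2, -191.0, 115.9]
ee_rot: [0.756, 0.654, 0.0, -0.001]
ft_force: [0.3, 1.3, -1.3]
grip_width: 29.9
```

carry_out(
  plan=[255, 0, 0, 3, 0, 255, 0, 0, 3, 0, 255, 0, 0, 1.5, 0, 255, 0, 0, 0.6, 0, 255, 0, 0, 0.2, 0, 255, 0, 0, 0.1, 0, 255, 0, 0, 0, 0, 255, 0, 0, 0, 0],
)

```text
t: 18.45
position: [594.3, -193.4, 32.8]
ee_rot: [0.757, 0.653, 0.0, 0.0]
ft_force: [0.3, -0.5, -0.7]
grip_width: 29.4
```

carry_out(
  plan=[255, 0, 0, 0.15, 0, 255, 0, 0, 0, 0, 200, 0, 0, 0, 0, 140, 0, 0, 0, 0, 70, 0, 0, 0, 0, 0, 0, 0, 0, 0, 0, 0, 0, -1, 0, 0, 0, 0, -4, 0],
)

```text
t: 19.45
position: [591.9, -192.5, 79.3]
ee_rot: [0.757, 0.653, -0.001, -0.002]
ft_force: [0.2, 0.3, 0.2]
grip_width: 74.8
```

carry_out(
  plan=[0, 0, 0, -5, 0, 0, 0, 0, -2, 0, 0, 0, 0, 0, 0],
)

```text
t: 19.82
position: [595.2, -193.6, 152.8]
ee_rot: [0.757, 0.653, 0.001, 0.002]
ft_force: [0.6, -0.4, -0.9]
grip_width: 91.5
```

```bash
python3 -c "
from h import *
go(428,-166,145,-8.4)
m,p,d=wrist('w6'); lids(m,p,'yel',79)"
```

```text
t 19.82 p [ 595.2 -193.6  152.8] yaw -8.4 grip 91.5 F [ 0.6 -0.4 -0.9] j7 0.21
  to (428, -166, 145) shift cm [  0.29 -16.95   0.71] turn 0.0
yel 96 202 r 26 (array([ 436.7, -164.7]), 39, 29, 21.4)
yel 319 212 r 69 (array([ 595.6, -199.5]), 96, 51, 81.7)
```

View pics/w6.png

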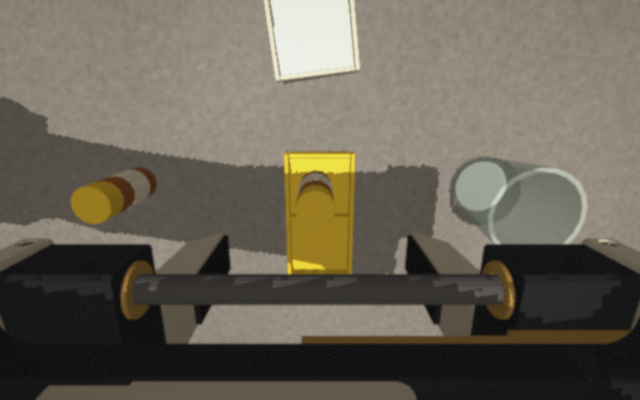

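The vial stands upright in the upper bay, at column 317 with the tray spanning 286–355. The beaker (520,200) is clear. Next, the second vial.

carry_out(
  plan=[0, 0, -3, 0, 0, 0, 0, -5, 0, 0, 0, 0.3, -5, 0, 0, 0, 0, -4, 0, 0, 0, 0, 0, 0, 0, 0, 0, 0, 0, 0],
)

```text
t: 20.62
position: [426.2, -165.3, 149.9]
ee_rot: [0.757, 0.653, -0.0, -0.0]
ft_force: [0.3, -0.1, -0.0]
grip_width: 92.0
```

```bash
python3 -c "
from h import *
go(428,-165.5,27,-8.4)
m,p,d=wrist('w7'); lids(m,p,'yel',75)"
```

```text
t 20.62 p [ 426.2 -165.3  149.9] yaw -8.4 grip 92.0 F [ 0.3 -0.1 -0. ] j7 0.22
  to (428, -165.5, 27) shift cm [ 0.    0.19 12.29] turn 0.0
yel 321 208 r 21 (array([ 428.8, -165.6]), 32, 29, 81.6)
yel 508 211 r 66 (array([ 570.4, -192.5]), 91, 80, 81.6)
```

carry_out(
  plan=[0, 0, 0.2, 3, 0, 0, 0, 0, 4, 0, 0, 0, 0, 4, 0, 0, 0, 0, 1.3, 0, 0, 0, 0, 0, 0, 255, 0, 0, 0, 0, 255, 0, 0, 0, 0, 255, 0, 0, 0, 0],
)

```text
t: 21.68
position: [429.0, -165.9, 28.6]
ee_rot: [0.757, 0.653, 0.001, 0.001]
ft_force: [-0.1, -0.2, -0.5]
grip_width: 66.3
```

carry_out(
  plan=[255, 0, 0, 0, 0, 255, 0, 0, 0, 0, 255, 0, 0, 0, 0, 255, 0, 0, 0, 0, 255, 0, 0, -0.5, 0, 255, 0, 0, -3, 0, 255, 0, 0, -3, 0, 255, 0, 0, -2.5, 0],
)

```text
t: 22.68
position: [428.3, -165.8, 119.0]
ee_rot: [0.757, 0.653, 0.0, 0.0]
ft_force: [-0.4, 0.5, -0.7]
grip_width: 29.0
```

```bash
python3 -c "
from h import *
go(585.6,-252.7,118,-8.4)"
```

```text
t 22.68 p [ 428.3 -165.8  119. ] yaw -8.4 grip 29.0 F [-0.4  0.5 -0.7] j7 0.24
  to (585.6, -252.7, 118) shift cm [-6.3  16.84  0.11] turn -0.0
```

carry_out(
  plan=[255, -2.5, 0, 0, 0, 255, -3.8, 1, 0, 0, 255, 0, 4, 0, 0, 255, 0, 5, 0, 0, 255, 0, 4.5, 0, 0, 255, 0, 2.35, 0, 0, 255, 0, 0, 0, 0, 255, 0, 0, 0, 0],
)

```text
t: 23.68
position: [584.2, -252.6, 117.3]
ee_rot: [0.757, 0.653, -0.001, -0.001]
ft_force: [-0.7, -0.3, 0.1]
grip_width: 29.5
```

carry_out(
  plan=[255, 0, 0, 3, 0, 255, 0, 0, 3, 0, 255, 0, 0, 1.5, 0, 255, 0, 0, 0.6, 0, 255, 0, 0, 0.2, 0, 255, 0, 0, 0.1, 0, 255, 0, 0, 0, 0, 255, 0, 0, 0, 0],
)

```text
t: 24.68
position: [586.1, -252.8, 34.2]
ee_rot: [0.757, 0.653, 0.0, 0.0]
ft_force: [-0.9, 0.0, -1.5]
grip_width: 29.5
```

carry_out(
  plan=[255, 0, 0, 0.2, 0, 255, 0, 0, 0, 0, 200, 0, 0, 0, 0, 140, 0, 0, 0, 0, 70, 0, 0, 0, 0, 0, 0, 0, 0, 0, 0, 0, 0, -1, 0, 0, 0, 0, -4, 0],
)

```text
t: 25.68
position: [583.6, -251.7, 80.2]
ee_rot: [0.757, 0.653, -0.001, -0.002]
ft_force: [1.1, -0.6, 0.5]
grip_width: 74.9
```

carry_out(
  plan=[0, 0, 0, -5, 0, 0, 0, 0, -2, 0, 0, 0, 0, 0, -10, 0, 0, 0, 0, -10, 0, 0, 0, 0, -10, 0, 0, 0, 0, -2, 0, 0, 0, 0, 0],
)

```text
t: 26.55
position: [585.4, -252.6, 151.5]
ee_rot: [0.549, 0.836, 0.0, -0.0]
ft_force: [0.8, -0.0, -0.4]
grip_width: 91.6
```

```bash
python3 -c "
from h import *
go(354,-295,120,23.4)"
```

```text
t 26.55 p [ 585.4 -252.6  151.5] yaw 23.4 grip 91.6 F [ 0.8 -0.  -0.4] j7 0.81
  to (354, -295, 120) shift cm [  5.32 -22.92   3.16] turn 0.0
```

carry_out(
  plan=[0, 0.9, -3.8, 0, 0, 0, 1.1, -4.8, 0, 0, 0, 1.1, -4.8, 0.5, 0, 0, 1.1, -4.8, 1, 0, 0, 1.1, -4.7, 1.5, 0, 0, 0, 0, 0, 0, 0, 0, 0, 0, 0],
)

```text
t: 27.42
position: [355.5, -296.0, 122.2]
ee_rot: [0.548, 0.836, 0.0, 0.001]
ft_force: [0.4, -1.0, -0.2]
grip_width: 91.8
```

```bash
python3 -c "
from h import *
go(354,-295,5,23.4)
m,p,d=wrist('w8')
hsv=cv2.cvtColor(p,cv2.COLOR_BGR2HSV);H,S,V=[hsv[...,i].astype(int) for i in range(3)]
for n,k in(('white',(S<45)&(V>165)),('black',V<35)):
  for c in blobs(k,150):
    (u,v),r=cv2.minEnclosingCircle(c)
    if v<260: print(n,round(u),round(v),fit(m,c,15))
"
```

```text
t 27.43 p [ 355.5 -296.   122.2] yaw 23.5 grip 91.8 F [ 0.4 -1.  -0.2] j7 1.09
  to (354, -295, 5) shift cm [ 0.17 -0.11 11.71] turn 0.1
black 422 254 (array([ 456.7, -315.8]), 44, 20, -30.7)
black 212 255 (array([ 301.2, -383.6]), 45, 20, 77.4)
black 314 142 (array([ 336.2, -256.7]), 47, 13, -65.5)
```

View pics/w8.png

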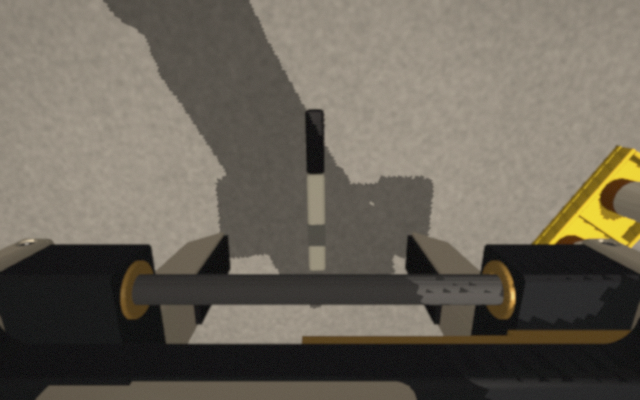

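The marker lies vertical at column 315, cap (314,142), centred between the jaws; it agrees with the top view within 2 mm.

carry_out(
  plan=[0, 0.1, -0.1, 4, 0, 0, 0, 0, 4, 0, 0, 0, 0, 2.5, 0, 0, 0, 0, 1, 0, 0, 0, 0, 0.1, 0, 0, 0, 0, 0, 0, 255, 0, 0, 0, 0, 255, 0, 0, 0, 0],
)

```text
t: 28.48
position: [353.8, -295.6, 6.4]
ee_rot: [0.548, 0.837, -0.0, 0.001]
ft_force: [-0.4, 0.1, 0.8]
grip_width: 76.5
```

carry_out(
  plan=[255, 0, 0, 0, 0, 255, 0, 0, 0, 0, 255, 0, 0, 0, 0, 255, 0, 0, 0, 0, 255, 0, 0, 0, 0, 255, 0, 0, 0, 0, 255, 0, 0, -1, 0, 255, 0, 0, -3, 0],
)

```text
t: 29.48
position: [352.2, -294.5, 45.5]
ee_rot: [0.548, 0.837, 0.0, -0.002]
ft_force: [-0.2, -0.2, -0.1]
grip_width: 14.5
```

carry_out(
  plan=[255, 0, 0, -4, 0, 255, 0, 0, -4, 8, 255, 0, 0, -4, 8, 255, 0, 0, 0, 8.6, 255, 0, 0, 0, 0, 255, 0, 0, 0, 0],
)

```text
t: 30.22
position: [352.9, -294.9, 165.5]
ee_rot: [0.712, 0.702, -0.0, -0.0]
ft_force: [-0.4, 0.5, -0.4]
grip_width: 14.6
```

```bash
python3 -c "
from h import *
go(610.5,-11.5,150,-1.3)
"
```

```text
t 30.23 p [ 352.9 -294.9  165.5] yaw -0.8 grip 14.6 F [-0.4  0.5 -0.4] j7 0.68
  to (610.5, -11.5, 150) shift cm [28.71 25.35  1.55] turn 0.5
```

carry_out(
  plan=[255, 2.5, 2.2, 0, 0, 255, 4, 3.5, 0, 0, 255, 4.2, 3.7, 0, 0, 255, 4.2, 3.7, 0, 0, 255, 4.2, 3.7, 0, 0, 255, 4.2, 3.7, 0, 0, 255, 3.5, 3.1, 0, 0, 255, 1.9, 1.7, 0, 0],
)

```text
t: 31.22
position: [612.1, -9.5, 164.5]
ee_rot: [0.711, 0.703, -0.0, -0.001]
ft_force: [0.0, -0.8, -0.8]
grip_width: 14.5
```

carry_out(
  plan=[255, 0, 0, 0, 0, 255, 0, 0, 0, 0],
)

```text
t: 31.48
position: [610.0, -14.2, 164.8]
ee_rot: [0.713, 0.701, -0.001, -0.001]
ft_force: [0.7, 0.3, -0.5]
grip_width: 14.8
```

```bash
python3 -c "
from h import *
go(610.5,-11.5,16,-1.3)
m,p,d=wrist('w9')
"
```

```text
t 31.48 p [610.  -14.2 164.8] yaw -1.0 grip 14.8 F [ 0.7  0.3 -0.5] j7 -0.02
  to (610.5, -11.5, 16) shift cm [ 0.28  0.08 14.88] turn 0.3
```

View pics/w9.png

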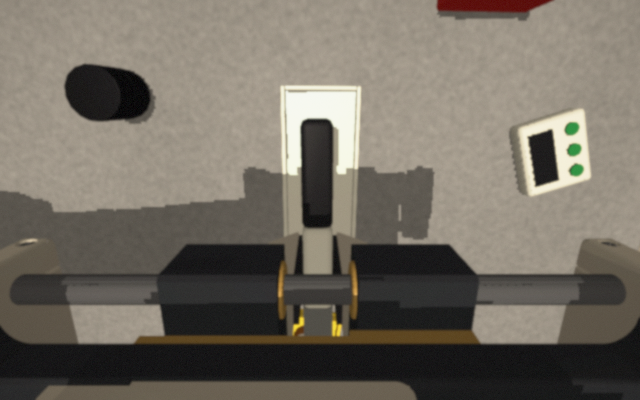

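The held marker is level and lines up with the pen tray (tray columns 283–360, marker at 317). Lowering it now.

carry_out(
  plan=[255, 0.2, 0, 4, 0, 255, 0, 0, 4, 0, 255, 0, 0, 4, 0, 255, 0, 0, 2, 0, 255, 0, 0, 0.8, 0, 255, 0, 0, 0, 0, 255, 0, 0, 0, 0],
)

```text
t: 32.4
position: [612.6, -10.8, 19.2]
ee_rot: [0.713, 0.701, 0.001, 0.001]
ft_force: [0.5, 0.7, -0.6]
grip_width: 14.7
```

carry_out(
  plan=[255, 0, 0, 0.2, 0, 255, 0, 0, 0, 0, 190, 0, 0, 0, 0, 190, 0, 0, 0, 0, 150, 0, 0, 0, 0, 100, 0, 0, -1, 0, 0, 0, 0, -4, 0, 0, 0, 0, -5, 0],
)

```text
t: 33.4
position: [610.4, -10.7, 116.3]
ee_rot: [0.713, 0.701, -0.001, -0.001]
ft_force: [1.1, -0.6, 0.1]
grip_width: 58.8
```

carry_out(
  plan=[0, 0, 0, -5, 0, 0, -5, -5, -2, 0, 0, -5, -6, 0, 0, 0, -5, -6, 0, 0, 0, -5, -6, 0, 0, 0, -5, -2, 0, 0, 0, -5, 0, 0, 0, 0, 0, 0, 0, 0],
)

```text
t: 34.4
position: [399.4, -274.1, 183.9]
ee_rot: [0.716, 0.698, -0.0, 0.002]
ft_force: [-0.2, 1.0, 0.1]
grip_width: 91.7
```

```bash
python3 -c "
from h import *
go(400,-300)
p,d=bot.camera('top');cv2.imwrite('pics/t3.png',cv2.resize(p[80:330,160:480],(800,600),interpolation=cv2.INTER_CUBIC))
m=bot.camera_model('top');hsv=cv2.cvtColor(p,cv2.COLOR_BGR2HSV);H,S,V=[hsv[...,i].astype(int) for i in range(3)]
for c in blobs(((H<8)|(H>172))&(S>150)&(V>60),200): print('tipbox',fit(m,c,50))
"
```

```text
t 34.4 p [ 399.4 -274.1  183.9] yaw -1.4 grip 91.7 F [-0.2  1.   0.1] j7 0.58
  to (400, -300, None) shift cm [-2.58  0.12  0.01] turn None
tipbox (array([746.1, 190.1]), 128, 94, 88.0)
```

View pics/t3.png

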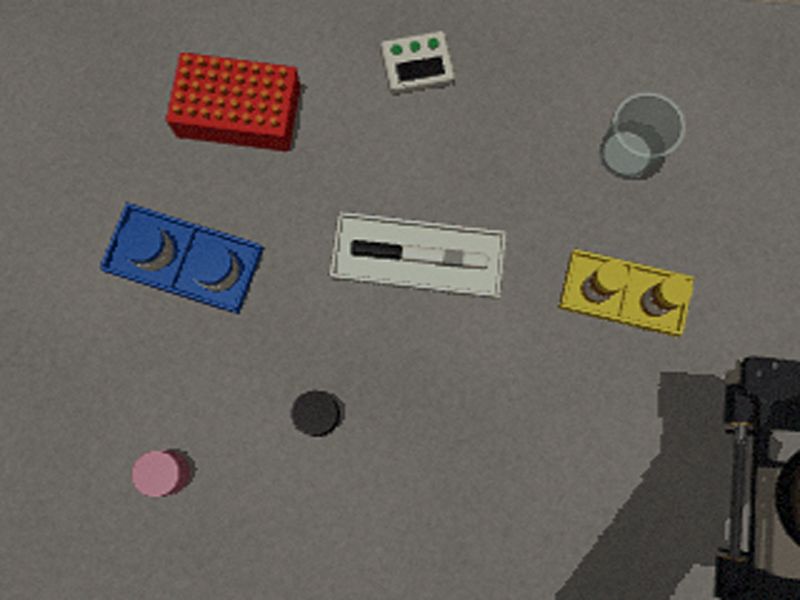

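The crop shows jars in both blue bays, (147,240) and (215,265), and upright vials in both yellow bays, (605,275) and (668,290). The marker lies flat in the pen tray (420,253), and the tip box and beaker are where they started.

```bash
python3 -c "
from bench import bot
print(bot.close_job())"
```

```text
the job is handed in; nothing more can be done
None
```

I moved both jars into the blue tray's bays, both vials into the yellow tray's bays, and the marker into the pen tray, then handed the job in at about 34 s. No verdict was reported.

**Final check (one top picture):**
- Each jar and vial stood upright in its own bay. At release the tool was within about 5 mm of each bay centre, and the limit is 15 mm.
- The marker lay flat along the pen tray. I let it go about 7 mm above the tray floor so the fingers stayed above the tray walls.
- The tip box measured within 1 mm of its start. I checked the beaker only by eye, and it looked unmoved.
- The gripper was clear of everything.

**Disagreements:**
- The top and wrist cameras differed by up to 4 mm on the jars and vials.
- The first jar was gripped about 5 mm off the middle of the pads, and I allowed for that when placing it.
- I did not measure the final jar, vial or marker positions in millimetres after releasing them.

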